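Show the drilled rail end to the inspection camera

TASK

The rail in the drilling jig has just had its two dowel holes bored: swing the red-handled hold-down clamp fully open to its stop, lift the rail out of the jig and show its drilled end to the inspection camera. Hold that end face square to the lens and centred on the lens axis, 100 mm in front of the glass, with the two holes side by side (rail not twisted). Finish while still holding the rail there in the air, at rest; do not bump the camera, and leave the cleaner bottle, the tin of dowels and the undrilled blank where they are.

Things in the scene. Friction and masses are not known exactly. Their poses are not given: they have to be found in the camera images.
- rail: Brown hardwood rail, 150 long x 45 wide x 32 mm high, 0.12-0.21 kg, lying flat in the jig. Origin: centre of its underside; x along its length to the drilled end (two 10 mm holes, 23 mm apart along y), y across its width, z up. Take it across the 45 mm width: the middle 80 mm of both long sides is free, with 55 mm of room beside it; the jig's base plate lies 10 mm below the underside.
- rail_end (a point): Centre of the rail's drilled end face, 75 mm from the rail's middle, 16 mm above its underside.
- jig: Drilling jig fixed on the bench: plywood base 212 x 220 x 18 mm. Origin: on the bench below the rail's middle; x along the rail to its drilled end, y across the rail towards the clamp (base spans y -55 to +165 mm), z up. The rail's underside is 28 mm above the bench, on pads between four side locators near its ends (tops at 46 mm) and an end stop (48 mm), 1.5 mm play; it lifts straight up.
- bush_plate (a point): Top middle of the jig's upright aluminium drill-bush plate, 68 mm above the bench; the plate is 84 wide, 14 mm thick, carries two steel bushes and stands 1.5 mm beyond the rail's drilled end.
- clamp (a joint): Angle of the quarter-turn swing clamp about its upright pivot, rad: 0 = closed stop, its steel arm across the rail with the rubber foot 1.5 mm above it, so that the rail cannot be lifted; 1.571 = open stop, arm parallel to the rail and clear of it. It opens clockwise seen from above. It stays where it is left; about 2.5 N at the handle moves it.
- clamp_grip (a point): Middle of the clamp's red upright handle, the place to hold, 103 mm above the bench: round, 22 mm diameter, 45 mm tall, top at 125 mm, foot at 80 mm on the steel arm (26 mm wide). It stands 50 mm from the pivot axis: beyond it from the rail when closed, to the bush plate's end when open, then 95 mm to the side of the rail's centre line.
- clamp_hinge (a point): Point on the clamp's upright pivot axis at the height of clamp_grip; in the jig's frame at x = 15, y = 95 mm.
- camera: Bench inspection camera's stand, fixed: grey base 150 x 110 x 14 mm, steel column 340 mm tall at its rear. Origin: centre of the base's underside; x level, the way the camera faces; z up.
- camera_head: White camera head with black lens and a grey ring light of 64 mm diameter, on the stand, fixed. Origin: centre of the lens's front glass, 270 mm above the bench, 55 mm ahead of the stand's origin. x: the lens axis, out of the glass in the direction of view, 25 degrees below level; y level, to the camera's left; z square to both.
- cleaner: Blue cleaner bottle with red cap, 64 mm diameter, 170 mm tall, loose, upright; origin under its middle. To be left alone.
- dowel_tin: Round aluminium tin of dowel pins, 72 mm diameter, 80 mm tall with the pins, loose; origin under its middle. To be left alone.
- blank: Pale undrilled rail blank, 150 x 45 x 32 mm, loose on the bench; origin at the centre of its underside, x along its length. To be left alone.
Mind the look-alikes: they are no part of the job. What is meant by the rail is not black, and is the smaller of those in its own colour.

How it is judged (in metres and radians):
On the way, in this order (a step that is already met when the one before it is completed fails the run):
1. the clamp is swung open to its stop while the rail still lies in the jig (value of joint clamp above 1.4 rad and z of rail in the frame of jig below 0.033 m), for 0.2 s.
2. the rail is lifted clear of the jig in the fingers (height (world z) of rail above 0.085 m and contact force between the fingers and rail above 1 N), for 0.2 s.
At the end, for the whole second after the job is handed in: Clamp within 0.17 rad of open. Rail at rest, held by the fingers alone: drilled face centre 80-120 mm before the glass and within 15 mm of the lens axis sideways and up/down, length and width within 0.17 rad of the lens axis and the camera's level y. Bottle, tin, blank moved under 20 mm (value of joint clamp above 1.4 rad and x of rail_end in the frame of camera_head between 0.08 and 0.12 m and y of rail_end in the frame of camera_head between -0.015 and 0.015 m and z of rail_end in the frame of camera_head between -0.015 and 0.015 m and x of rail in the frame of camera_head above 0.14 m and angle between the x axis of rail and the x axis of camera_head, either way round below 0.17 rad and angle between the y axis of rail and the y axis of camera_head, either way round below 0.17 rad and height (world z) of rail_end above 0.15 m and contact force between the fingers and rail above 1 N and contact force between rail and camera below 0.1 N and contact force between rail and jig below 0.1 N and contact force between rail and cleaner below 0.1 N and contact force between rail and blank below 0.1 N and contact force between rail and dowel_tin below 0.1 N and linear speed of rail below 0.02 m/s and angular speed of rail below 0.15 rad/s and distance of each of cleaner, blank, dowel_tin from where it was at the start of the episode below 0.02 m); the arm keeps its last pose, push and grip.
It fails at once if the camera is bumped (contact force between camera and anything else above 1 N).
It fails at once if the cleaner bottle is moved or tipped (distance of cleaner from where it was at the start of the episode above 0.02 m or angle between cleaner's own z axis and vertical above 0.4 rad).
It fails at once if the tin of dowels is moved or tipped (distance of dowel_tin from where it was at the start of the episode above 0.02 m or angle between dowel_tin's own z axis and vertical above 0.4 rad).
It fails at once if the undrilled blank is moved (distance of blank from where it was at the start of the episode above 0.02 m).
It also fails if it takes over 51 s, if anything falls off the work surface, if the arm or the gripper's body presses on something with over 40 N, if the wrist force passes 120 N, or if a joint passes its speed limit or range.

ROBOT

A 6-joint arm with a two-finger parallel gripper is mounted at the origin on the work surface. World frame = base frame: x ahead of the robot, y to its left, z up, the work surface at z = 0. Lengths are in m, angles in degrees, forces in N, time in s.
With the tool pointing down it reaches from about 0.325 to 0.75 m from the base axis. Payload 7.6 kg.
Tool frame: the origin (TCP) lies midway between the tips of the shut fingers; the grasp point (between the pads) lies 19 mm behind it; z points along the fingers, x is the direction in which the jaws open and shut, and the axes are right-handed (so a half turn about z gives the same grasp; the last joint's range is limited). The gripper opens to 85 mm and grips with 20 to 120 N. Pads are 22 mm wide; open, the fingers measure 114 mm over their backs; the gripper's body (76 mm by 85 mm) begins 54 mm behind the grasp point. The pads swing forward as they close: fully open they stand 13 mm farther back than shut.
Start: joints at [-80.747, 2.991, 80.254, -0, 96.75, -4.028], TCP at [0.121, -0.511, 0.231] pointing down, gripper open.
Joint ranges: [-166.34, 166.34], [-52.06, 124.39], [6.96, 135.62], [-60.46, 240.46], [14.63, 156.25], [-167.68, 167.68]. Speed limits (degrees/s): [147.25, 147.25, 172.46, 180, 180, 180].

INTERFACE

Orientations are given as a 3x3 rotation matrix whose columns are the frame's x, y, z axes.
In Python, from plant import bot gives the robot as it stands. Calls block until the motion is done:
- bot.move_pose(position, orientation): joint-space move of the TCP to a pose.
- bot.line_to(position, rotation=None, vel=0.15): straight line of the TCP; rotation=None keeps the orientation; vel is the mean speed in m/s.
- bot.goto_joints(angles): joint-space move.
- bot.open_gripper() and bot.grab(): open the fingers fully, or close them until they stop; the grip force is fixed at half the most.
- bot.dwell(seconds).
- bot.inverse_kinematics(position, orientation): joint angles nearest the present ones, or None.
- bot.capture(name): name is "side" or "top"; returns a dict with "pixels" (420x560x3 uint8, red, green, blue), "fx", "fy", "cx", "cy" (pixels), "R" (3x3) and "t" (3): a world point X has camera coordinates R X + t. Camera axes: x right, y down, z forward; pixel columns grow to the right and rows downward; lengths in m; the calibration is good to about 2 mm. A picture is of the moment at which its call begins. There is no depth.
A pose or a line that the arm cannot do raises bot.IKError and nothing moves.
- bot.job_done(): hands the job in, once; it reports no verdict.
Readings, each from a call of its own:
- bot.read_clock(): time.
- bot.read_qpos(): joint angles.
- bot.read_dq(): joint speeds.
- bot.read_joint_efforts(): joint torques, N m.
- bot.read_tool_pos(): TCP position.
- bot.read_tool_rot(): TCP orientation.
- bot.read_contact_force(): force on the tool from outside, world axes, zero at the start.
- bot.read_torque(): the same for the moment, N m.
- bot.read_opening(): finger opening in m.
Only numpy, scipy, OpenCV 4.12 (cv2) and the standard library are available. Lean on these libraries where they do the work, as an engineer would, in place of code of your own. Each camera call takes 0.05 s, during which the arm holds its last target. There are 200 camera calls.

## Working session

There is one attempt and no reset: what is moved stays moved. The work goes in short steps, each a Python script; the robot and the scene stay as the last script left them, time stands still between calls to the robot, and variables do not carry over. Pictures are saved under pics/ and viewed, about 8 in all and at most 12, crops included, and the job is handed in when it is done.

```bash
ls; mkdir -p pics; python3 - <<'E'
from plant import bot
import cv2,numpy as np
for n in("side","top"):
    c=bot.capture(n); cv2.imwrite(f"pics/{n}0.png",cv2.resize(c["pixels"][:,:,::-1],(800,600),interpolation=cv2.INTER_CUBIC))
    np.savez(f"{n}.npz",**{k:c[k] for k in c if k!="name"})
    print(n,c["fx"],c["cx"],c["cy"],np.round(-np.array(c["R"]).T@c["t"],3),np.round(c["R"],3).tolist())
print(bot.read_clock())
E
```

```text
pics
side 379.79210218633995 282.4654243384037 208.26454728503046 [0.303 0.769 1.011] [[-0.962, -0.274, 0.002], [-0.205, 0.715, -0.669], [0.182, -0.644, -0.744]]
top 455.2280975926024 284.8571579308311 209.2316542929791 [0.424 0.017 1.27 ] [[0.014, -1.0, -0.0], [-0.997, -0.013, -0.071], [0.071, 0.001, -0.997]]
0.1
```

View pics/top0.png

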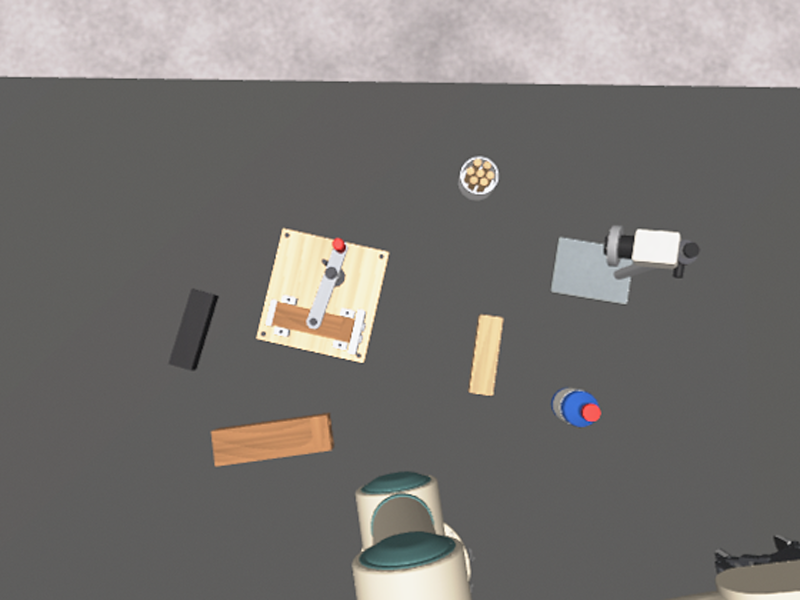

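View pics/side0.png

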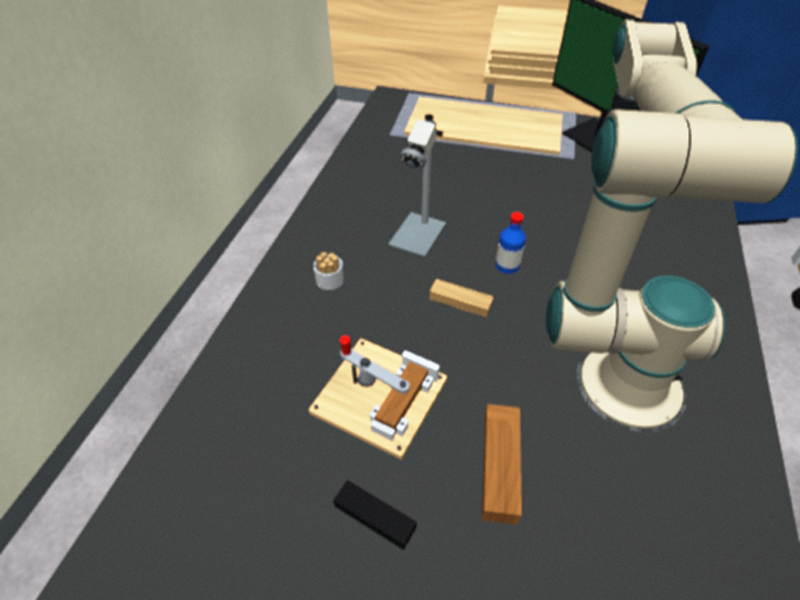

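Rail candidates in the top view: brown bar in the jig (313,320), larger brown bar (272,440), black bar (193,330) and pale blank (487,355). I choose the smaller brown one in the jig at (313,320). The bush plate is at its right end (356,330), the red handle at (338,244), the camera head at (650,247). Next, close crops of the jig and camera.

```bash
python3 - <<'E'
import cv2,numpy as np
t=np.load("top.npz")["pixels"][:,:,::-1]; s=np.load("side.npz")["pixels"][:,:,::-1]
def crop(im,u,v,w,h,k): return cv2.resize(im[v:v+h,u:u+w],(w*k,h*k),interpolation=cv2.INTER_CUBIC)
# jig: top u175..275,v155..255 ; side u210..320, v225..325
cv2.imwrite("pics/jig.png",np.hstack([crop(t,175,155,100,100,4),crop(s,215,225,100,100,4)]))
# camera: top u380..500,v150..220 ; side u260..340 v75..185
a=crop(t,380,150,120,110,4);b=crop(s,260,75,80,110,4)
cv2.imwrite("pics/cam.png",np.hstack([a[:,:480],b]))
E
```

```text
(no output)
```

View pics/jig.png

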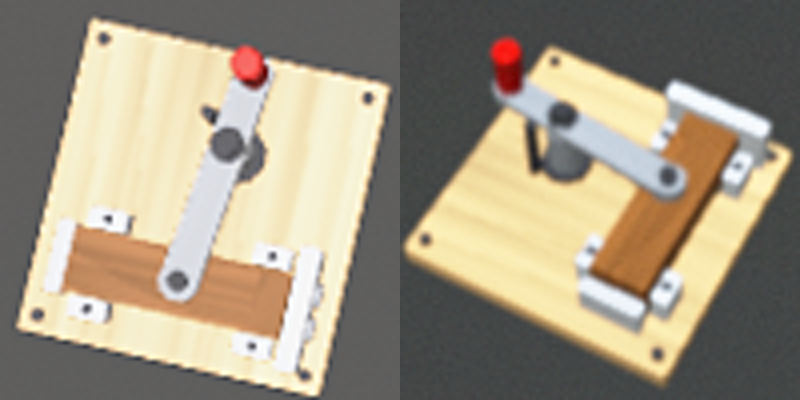

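View pics/cam.png

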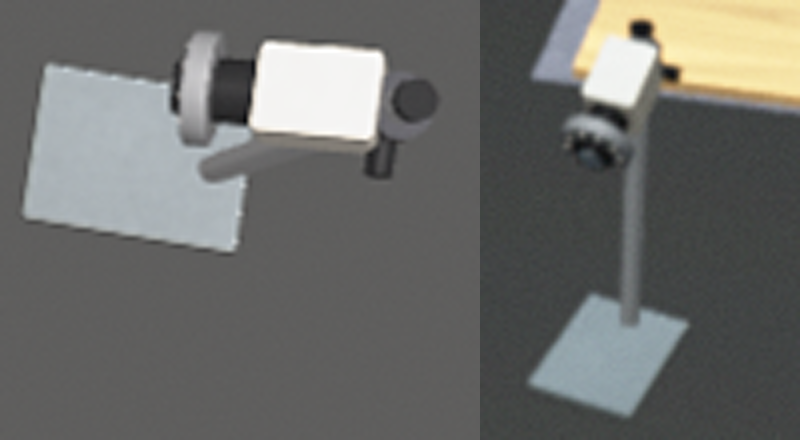

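```bash
cat > geo.py <<'E'
import numpy as np,cv2
C={n:dict(np.load(f"{n}.npz")) for n in("top","side")}
def norm(n,u,v):
    c=C[n]; return np.array([(u-c["cx"])/c["fx"],(v-c["cy"])/c["fy"]])
def P(n): return np.c_[C[n]["R"],C[n]["t"]]
def tri(a,b):
    X=cv2.triangulatePoints(P("top"),P("side"),norm("top",*a),norm("side",*b))[:,0]; return X[:3]/X[3]
def onz(n,p,z):
    c=C[n]; o=-c["R"].T@c["t"]; d=c["R"].T@np.r_[norm(n,*p),1]; return o+d*(z-o[2])/d[2]
E
python3 - <<'E'
from geo import *
np.set_printoptions(precision=4,suppress=True)
f=lambda X,u0:(X+.5)/4-.5+u0
J=dict(A=((90,18),(405,245)),B=((390,87),(550,45)),Cc=((322,392),(793,155)),D=((18,325),(665,375)),
 handletop=((244,60),(507,45)),knob=((227,144),(562,115)),bolt=((178,281),(668,177)),
 r1=((75,227),(690-0,112)),bush=((302,310),(718,105)))
J['r1']=((293,272),(690,112));J['r2']=((282,338),(740,140));J['r3']=((65,292),(642,290));J['r4']=((75,227),(592,268))
for k,(a,b) in J.items():
    a=(f(a[0],175),f(a[1],155)); b=(f(b[0]-400,215),f(b[1],225))
    z={'A':.018,'B':.018,'Cc':.018,'D':.018,'handletop':.125,'bush':.068}.get(k,.06)
    print(k,tri(a,b),'z-fixed',onz('top',a,z)[:2],onz('side',b,z)[:2])
K=dict(FF=((45,63),(529,382)),FN=((22,217),(632,416)),RN=((237,252),(688,323)),lens=((176,92),(595,150)),ring=((200,88),(598,141)),b1=((262,40),(585,95)),colTop=((414,98),(641,30)))
for k,(a,b) in K.items():
    a=(f(a[0],380),f(a[1],150)); b=(f(b[0]-480,260),f(b[1],75))
    z=.27 if k=='lens' else .014
    print(k,tri(a,b),'zf',onz('top',a,z)[:2],onz('side',b,z)[:2])
for k,(a,b) in dict(tin=((478,195),(328,285)),bottle=((566,405),(509,268)),bl=((487,355),(462,298))).items():
    g=lambda p:tuple(x*.7 for x in p)
    print(k,onz('top',g(a),.0)[:2],onz('side',g(b),.0)[:2])
E
```

```text
A [0.6494 0.2637 0.0204] z-fixed [0.6491 0.264 ] [0.651  0.2625]
B [0.606  0.0553 0.0182] z-fixed [0.6036 0.0547] [0.6085 0.0553]
Cc [0.3924 0.0987 0.0079] z-fixed [0.3925 0.098 ] [0.3917 0.1055]
D [0.4362 0.3079 0.0173] z-fixed [0.4355 0.3076] [0.4369 0.3084]
handletop [0.6041 0.144  0.1293] z-fixed [0.6042 0.1444] [0.6061 0.141 ]
knob [0.5574 0.1598 0.0804] z-fixed [0.5577 0.1618] [0.565  0.1467]
bolt [0.4668 0.1899 0.0798] z-fixed [0.4657 0.1924] [0.4722 0.1778]
r1 [0.4726 0.1161 0.0585] z-fixed [0.4727 0.116 ] [0.4721 0.1172]
bush [0.4498 0.1095 0.067 ] z-fixed [0.4474 0.109 ] [0.452  0.1106]
r2 [0.4298 0.1237 0.0486] z-fixed [0.4288 0.1225] [0.4292 0.1315]
r3 [0.4611 0.2689 0.0559] z-fixed [0.4574 0.2673] [0.4641 0.2717]
r4 [0.5023 0.2628 0.0565] z-fixed [0.5008 0.2619] [0.5028 0.2649]
FF [ 0.6407 -0.2757  0.0122] zf [ 0.6395 -0.2755] [ 0.6409 -0.2738]
FN [ 0.5331 -0.2601  0.0093] zf [ 0.5317 -0.2592] [ 0.533  -0.2551]
RN [ 0.5117 -0.4095  0.0082] zf [ 0.5094 -0.4078] [ 0.5124 -0.4023]
lens [ 0.58   -0.285   0.2806] zf [ 0.5803 -0.2885] [ 0.5854 -0.3002]
ring [ 0.5817 -0.2982  0.2807] zf [ 0.6234 -0.3832] [ 0.6843 -0.688 ]
b1 [ 0.6023 -0.3239  0.306 ] zf [ 0.6577 -0.4267] [ 0.7245 -0.7766]
colTop [ 0.5698 -0.3924  0.3333] zf [ 0.6184 -0.532 ] [ 0.6967 -0.9395]
tin [ 0.7223 -0.1197] [ 0.7478 -0.0938]
bottle [ 0.3123 -0.2925] [ 0.3116 -0.2832]
bl [ 0.4067 -0.1391] [ 0.409  -0.1446]
```

Both views agree within a few mm. Jig origin is about (0.467, 0.193) with x axis (-0.208, -0.978). The clamp is closed at roughly 0.1 rad. Camera faces (0.142, 0.990) and the lens is at about (0.583, -0.287, 0.27). Next I check IK for all key poses, then open the clamp by caging the handle.

```bash
cat > plan.py <<'E'
import numpy as np
from plant import bot
np.set_printoptions(precision=4,suppress=True)
xj=np.array([-.208,-.978,0]);xj/=np.linalg.norm(xj); Z=np.array([0,0,1.]); yj=np.cross(Z,xj)
O=np.array([.467,.1928,0]); H=O+.015*xj+.095*yj
rot=lambda x,z:np.c_[x,np.cross(z,x),z]
def clamp(th,off,z=.089,s=1):
    r=yj*np.cos(th)+xj*np.sin(th); t=xj*np.cos(th)-yj*np.sin(th)
    return H*[1,1,0]+.05*r+off*t+z*Z, rot(s*t,-Z)
f=np.array([.142,.99,0]);f/=np.linalg.norm(f); L=np.array([.5825,-.2865,.272])
a=np.radians(25); c=f*np.cos(a)-Z*np.sin(a); cy=np.cross(Z,f)
rx=-c; ry=-cy; rz=np.cross(rx,ry)
def show(d,s=1,along=0.): # TCP pose with rail end d in front of the glass
    return L+d*c-rx*(.075-along)-.016*rz*0+.016*rz-.016*rz-.019*rz, rot(s*ry,-rz)
def grasp(z,s=1): return O*[1,1,0]+z*Z, rot(s*yj,-Z)
E
sed -i 's/+.016\*rz-.016\*rz//; s/-.016\*rz\*0//' plan.py
python3 - <<'E'
from plan import *
print(bot.read_tool_rot().tolist() if hasattr(bot.read_tool_rot(),'tolist') else bot.read_tool_rot(),bot.read_opening())
for s in(1,-1):
    for n,p in dict(c0=clamp(.1,0,s=s),c1=clamp(1.57,.03,s=s),g=grasp(.028,s),gu=grasp(.26,s),sh=show(.1,s),sh2=show(.16,s)).items(): print(s,n,p[0],bot.inverse_kinematics(*p))
E
```

```text
[[0.22974642378928517, -0.9732505012656905, -0.00020625740338802752], [-0.9732495302256495, -0.22974648696485256, 0.0013797256469570902], [-0.0013902055913490097, -0.00011624711224578984, -0.9999990269070379]] 0.0855014665916553
1 c0 [0.6044 0.1431 0.089 ] [  9.917   23.1937  73.2696  -0.      83.5368 117.6533]
1 c1 [0.5171 0.1157 0.089 ] [   8.6157    9.1753   90.1728   -0.       80.6519 -159.4232]
1 g [0.467  0.1928 0.028 ] [18.2448  9.7929 97.0956 -0.     73.1115 30.2515]
1 gu [0.467  0.1928 0.26  ] [18.2448 -0.5282 80.581  -0.     99.9472 30.2515]
1 sh [ 0.6039 -0.1375  0.1808] [ -5.2696  20.3803  69.1639 -24.9768  91.6354   2.4298]
1 sh2 [ 0.6116 -0.0836  0.1555] [ -0.2976  22.6355  69.2553 -24.7592  91.5985   7.9291]
-1 c0 [0.6044 0.1431 0.089 ] [  9.917   23.1937  73.2696  -0.      83.5368 -62.3467]
-1 c1 [0.5171 0.1157 0.089 ] [ 8.6157  9.1753 90.1728 -0.     80.6519 20.5768]
-1 g [0.467  0.1928 0.028 ] [  18.2448    9.7929   97.0956   -0.       73.1115 -149.7485]
-1 gu [0.467  0.1928 0.26  ] [  18.2448   -0.5282   80.581    -0.       99.9472 -149.7485]
-1 sh [ 0.6039 -0.1375  0.1808] None
-1 sh2 [ 0.6116 -0.0836  0.1555] None
```

```bash
python3 - <<'E'
from plan import *
import cv2
p=np.array(bot.read_tool_pos()); bot.line_to([p[0],p[1],.42],vel=.25)
q=np.array(bot.read_qpos()); q[0]=9.9; q[5]=-62.3; bot.goto_joints(q)
pp,R=clamp(.1,0,.20,-1); bot.move_pose(pp,R)
bot.line_to(clamp(.1,0)[0],vel=.12); print(bot.read_clock(),bot.read_contact_force())
for i,(th,off) in enumerate([(.1,.02)]+[(t,.03) for t in np.linspace(.1,1.571,11)]):
    pp,R=clamp(th,off,s=-1); bot.line_to(pp,R,vel=.06)
    F=np.array(bot.read_contact_force()); print(round(th,2),F)
    if np.linalg.norm(F)>40: break
print(bot.read_clock())
for n,(u,v) in dict(top=(175,155),side=(215,225)).items():
    im=bot.capture(n)["pixels"][:,:,::-1]; cv2.imwrite(f"pics/{n}1.png",cv2.resize(im[v:v+100,u:u+100],(400,400),interpolation=cv2.INTER_CUBIC))
cv2.imwrite("pics/c1.png",np.hstack([cv2.imread("pics/top1.png"),cv2.imread("pics/side1.png")]))
E
```

```text
5.675 [-0.044   0.4437  0.1854]
0.1 [ 1.1136 -0.1844  0.0946]
0.1 [-0.0411  0.4152  1.0413]
0.25 [-0.0665 -0.649   0.1347]
0.39 [-0.0024  0.1401 -0.0599]
0.54 [-0.0992  0.4084 -0.3714]
0.69 [ 0.3668 -0.2412 -0.2464]
0.84 [ 0.6507 -0.9196  0.0757]
0.98 [-0.34    0.6037  0.597 ]
1.13 [-0.0232 -0.6049  0.0556]
1.28 [-0.2626  0.0062 -1.1707]
1.42 [-0.6723 -0.6738 -0.2027]
1.57 [ 0.7484  0.6754 -0.233 ]
9.475
```

View pics/c1.png

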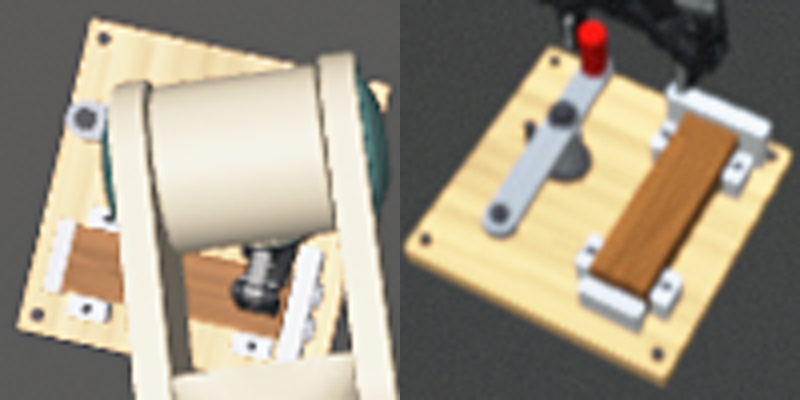

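The handle has swung round and the arm is about parallel to the rail, with knob (562,115) and foot (498,214). I push on gently until the stop is felt.

```bash
python3 - <<'E'
from plan import *
for off in np.arange(.031,.042,.001):
    pp,R=clamp(1.571,off,s=-1); bot.line_to(pp,R,vel=.03)
    F=np.array(bot.read_contact_force()); print(round(off,3),F@yj)
    if F@yj>8: break
bot.dwell(.2); print(np.array(bot.read_contact_force())@yj)
pp,R=clamp(1.571,off-.012,s=-1); bot.line_to(pp,R)
bot.line_to(pp+[0,0,.13],vel=.25)
bot.move_pose(*grasp(.20)); bot.line_to(grasp(.12)[0],vel=.15)
print(bot.read_clock())
import cv2
o=[]
for n,(u,v) in dict(top=(175,155),side=(215,225)).items():
    im=bot.capture(n)["pixels"][:,:,::-1]; o.append(cv2.resize(im[v:v+100,u:u+100],(400,400),interpolation=cv2.INTER_CUBIC))
cv2.imwrite("pics/c2.png",np.hstack(o))
E
```

```text
0.031 2.5435393176042176
0.032 3.7387400517713725
0.033 7.0984737240962845
0.034 12.471590229769378
12.14305836063366
12.8583
```

View pics/c2.png

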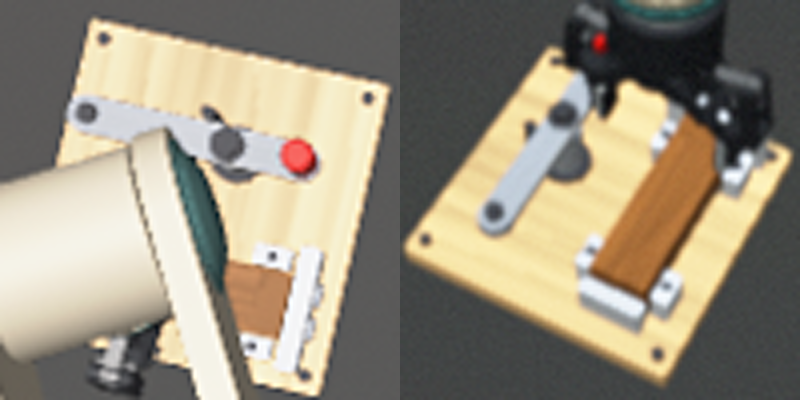

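The clamp is on its stop: force rose to 12 N, and its arm runs parallel to the rail with foot (87,112) and handle (298,157). Next: grasp and lift, then move to a standoff in front of the lens.

```bash
python3 - <<'E'
from plan import *
bot.line_to(grasp(.03)[0],vel=.08); print(bot.read_contact_force())
bot.grab(); bot.dwell(.3); print(bot.read_opening(),bot.read_contact_force(),bot.read_tool_pos())
bot.line_to(grasp(.08)[0],vel=.06); print(bot.read_contact_force(),bot.read_opening())
bot.line_to(grasp(.25)[0],vel=.15)
p,R=show(.16); bot.move_pose(p+[0,0.03,.06],R); bot.line_to(p,vel=.12); bot.line_to(show(.13)[0],vel=.06);bot.dwell(.3)
print(bot.read_clock(),bot.read_opening(),bot.read_contact_force())
import cv2
o=[]
for n,(u,v) in dict(top=(350,130),side=(220,70)).items():
    cc=bot.capture(n); im=cc["pixels"][:,:,::-1]; o.append(cv2.resize(im[v:v+140,u:u+100],(400,560),interpolation=cv2.INTER_CUBIC))
cv2.imwrite("pics/s1.png",np.hstack(o))
E
```

```text
[-0.1312  0.2852  0.0868]
0.0436242273446863 [-0.2491 -0.0589  5.4768] [0.4673 0.1929 0.0305]
[-0.0663  0.4808 -1.5303] 0.04389714793690548
20.0083 0.04464223632313882 [-0.0838 -0.5054 -0.5623]
```

View pics/s1.png

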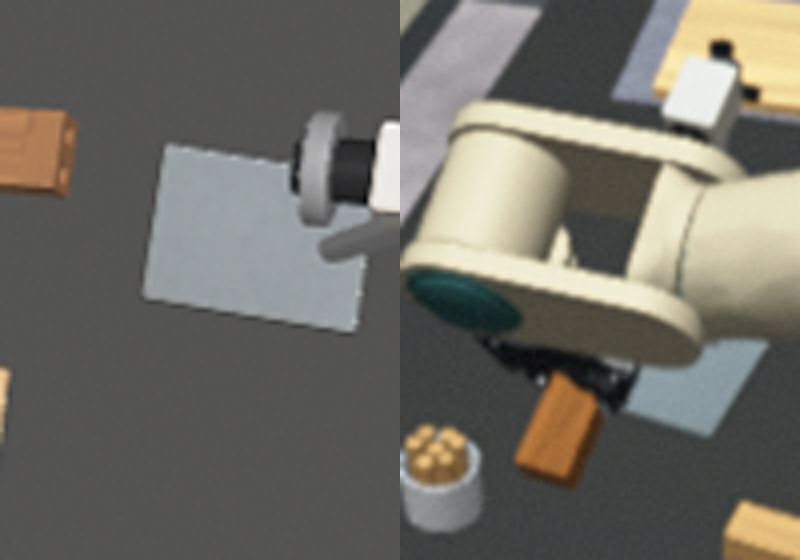

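```bash
python3 - <<'E'
from plan import *
from geo import *
def proj(n,X):
    c=C[n]; q=c["R"]@X+c["t"]; return np.array([c["fx"]*q[0]/q[2]+c["cx"],c["fy"]*q[1]/q[2]+c["cy"]])
up=lambda n,X,u,v:((proj(n,X)-[u,v]+.5)*4-.5).round(0)
d=.13; E=L+d*c
for k,X in dict(lens=L,end=E,tl=E+.0225*ry+.016*rz,tr=E-.0225*ry+.016*rz,bl=E+.0225*ry-.016*rz,br=E-.0225*ry-.016*rz,h1=E+.0115*ry,h2=E-.0115*ry).items(): print(k,X,up("top",X,350,130))
B=E+rx*-.15
for k,X in dict(t1=B+.0225*ry+.016*rz,t2=B-.0225*ry+.016*rz,b1=B+.0225*ry-.016*rz,b2=B-.0225*ry-.016*rz).items(): print(k,up("side",X,220,70)+[400,0])
z=L+.032*np.cross(c,cy); print('ring hi/lo y',up("top",L+.032*cy,350,130),up("top",L-.032*cy,350,130))
print(bot.read_tool_pos(),show(.13)[0])
E
```

```text
lens [ 0.5825 -0.2865  0.272 ] [294. 168.]
end [ 0.5992 -0.1699  0.2171] [ 65. 151.]
tl [ 0.6225 -0.1664  0.2316] [ 63. 107.]
tr [ 0.5779 -0.16    0.2316] [ 52. 183.]
bl [ 0.6205 -0.1798  0.2026] [ 77. 119.]
br [ 0.576  -0.1734  0.2026] [ 67. 194.]
h1 [ 0.6106 -0.1715  0.2171] [ 68. 132.]
h2 [ 0.5878 -0.1682  0.2171] [ 62. 170.]
t1 [515. 456.]
t2 [566. 472.]
b1 [525. 471.]
b2 [575. 487.]
ring hi/lo y [286. 224.] [301. 111.]
[ 0.6078 -0.1104  0.168 ] [ 0.6077 -0.1105  0.1681]
```

The predicted end-face corners match the picture within about 2–3 mm, e.g. (77,119) predicted against (78,120) seen. The lens projects onto the glass at (294,168). Final approach.

```bash
python3 - <<'E'
from plan import *
bot.line_to(show(.102)[0],vel=.04);bot.dwell(.6)
print(bot.read_clock(),bot.read_opening(),bot.read_contact_force(),bot.read_dq(),np.array(bot.read_tool_pos())-show(.102)[0])
import cv2
o=[]
for n,(u,v) in dict(top=(350,130),side=(220,70)).items():
    cc=bot.capture(n); im=cc["pixels"][:,:,::-1]; o.append(cv2.resize(im[v:v+140,u:u+100],(400,560),interpolation=cv2.INTER_CUBIC))
cv2.imwrite("pics/s2.png",np.hstack(o))
E
```

```text
21.5583 0.04396409133399138 [-0.5581 -0.228  -1.5476] [ 0.0072  0.0465 -0.0048  0.0205 -0.0535  0.0149] [-0. -0. -0.]
```

View pics/s2.png

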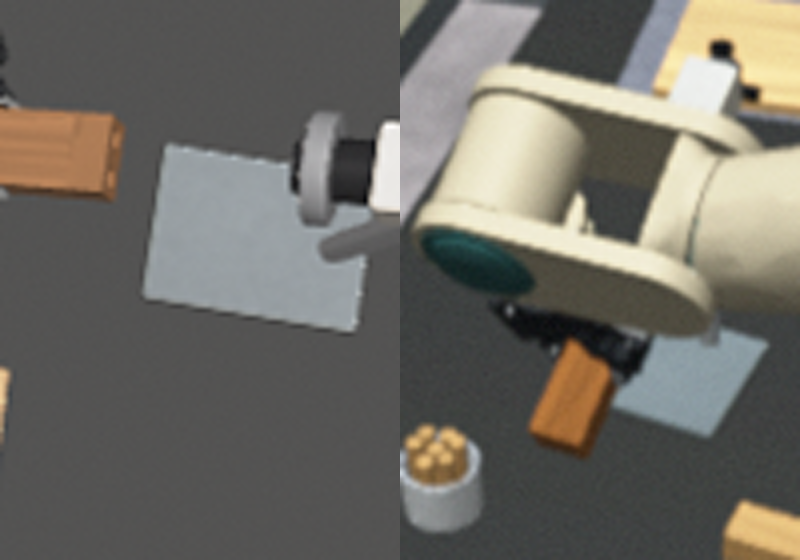

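The rail is in the air in front of the lens, drilled end at (115,157) and lens at (294,168). It sits level with the ring axis, and the tin and blank are unmoved. Handing in.

```bash
python3 -c "
from plant import bot
bot.job_done(); print(bot.read_clock(),bot.read_opening())"
```

```text
the job is handed in; nothing more can be done
the job is handed in; nothing more can be done
```

The job is handed in, with the rail held in front of the camera and the clamp open. No verdict was reported.

- **Clamp:** I straddled the red handle with the open fingers and swung it round until it pushed back with 12 N at its stop. The pictures then showed the arm parallel to the rail.
- **Rail:** I gripped it across its width (finger reading about 44 mm), lifted it straight up and brought it in along the lens axis, aiming for 102 mm from the glass. At the 130 mm standoff, the visible corners matched my prediction to about 2–3 mm.
- **Last checks (about 21.6 s):** The arm was at rest on target, the grip was unchanged, and nothing was touching the camera. The tin and blank were unmoved in the last picture.

**Uncertainties:**
- **Lens height:** the two views gave about 281 mm and the text says 270 mm. I used 272 mm, since the lens edge was hard to pick out in the side view.
- **Final pose:** the arm hid the lens and the drilled end in the side view, so the final height and tilt rest on the rail's other end and the arm's own position readings.
- **Bottle:** it was outside the last close-up, so I did not check it again; the moves were planned to stay clear of it.

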